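# Load the wash basket and latch its gate

## Task

At the red loading stand, slide the blue wash basket along its rails until it is fully home under the spout, then push the yellow gate shut behind it until its steel tongue snaps in behind the strike. Only when the gate is latched, press the red lever down to tip both big sockets out of the pan into the basket, and let the lever come back up. Leave the other things on the bench alone.

Things in the scene. Friction and masses are not known exactly. Their poses are not given: they have to be found in the camera images.
- stand: Fixed red steel stand, may be turned a little about z. Origin on the bench under the gate line, midway between the rails; own y runs along the rails, the way the basket goes home; z up. In mm: base plate 8 thick, x -118 to 108, y -260 to 340; rails 28 high at x = +-63 to 72, y -240 to 155; gate posts at y = 0, x = -120 to -104 (hinge) and 80 to 100 (strike), 112 high. More under spout.
- spout (a point): Centre of the spout's mouth, stand (0, 110, 90) mm: things drop out between y = 82 and 138. Clear front wall at y = 78 to 82, z 90 to 195; red cheeks at x = +-51 to 55, y 80 to 192, z 90 to 185; pan uprights at x = +-55 to 78, y 180 to 220, z to 188. Nothing stands over the rails at y below 78 but the gate and its posts.
- basket: Loose blue open-topped plastic basket, 120 (x) x 130 (y) x 65 mm high, walls 5 mm, 0.35 to 0.65 kg. Origin at the centre of its underside, axes as the stand's. Stands on the base plate (rim at z = 73) between the rails, 3 mm play a side, at first pulled out to stand y -145 to -105. Fully home it touches the end stop at stand y = 155: origin at stand (0, 90, 8) mm. Slides with 2 to 5 N.
- gate (a joint): Angle (rad) of the yellow gate: 0 shut, positive open, swinging to the stand's -y side about a vertical hinge; stops at -0.015 and 1.75. Leaf 6 to 155 mm from the hinge line, 12 mm thick, z 35 to 105 mm. Shut, it lies along stand +x from the hinge, across the rails. Stays where left. Some 5 to 10 N at gate_push drives the tongue over the strike; latched it rests at -0.015 to 0.013.
- tongue (a joint): Travel (m) of the bright steel sprung tongue into the gate's free edge: 0 out, 0.014 in. It is 26 mm high, z 74 to 100, and sticks out 16 mm; its sloped face leads as the gate shuts and meets the strike lip at about 0.18 rad of gate angle. It reads 0 while the gate is open and, once past the lip, springs out to 0 again.
- gate_hinge (a point): Point on the gate's vertical hinge line, z = 70 mm: stand (-95, 0, 70) mm.
- gate_push (a point): Point on the gate's outer face (the face to push to shut it), 120 mm from the hinge line, 6 mm off the gate's mid-plane, z = 85 mm. Moves with the gate.
- pan (a joint): Tip angle (rad) of the steel pan holding the sockets: 0 at rest, 0.75 fully tipped to the spout (stop). Its axis runs along stand x at y = 205, z = 190 mm. The lever is fixed to it: lever down, pan up. Left free it falls back to 0 by its weight. The sockets roll out from about 0.3; hold it near 0.7 for a second. Fully tipped the pan reaches z = 300.
- lever_pad (a point): Centre of the top of the red lever pad (30 x 36 mm) on the stand's -x side: at rest at stand (-108, 132, 223) mm, tilted 20 degrees; fully pressed about 60 mm lower at stand (-108, 129, 165) mm, tilted 23 degrees the other way. Pressing takes about 5 to 9 N. The lever arm runs from the pad to the pan's axis.
- socket_a: Loose deep impact socket, dark steel with a red band, a cylinder 34 mm across and 76 mm long lying along the stand's x in the pan, 0.2 to 0.3 kg. Origin at its centre.
- socket_b: Loose deep socket, bright steel with a blue band, same size as socket_a, next to it in the pan. Origin at its centre.
- impact_wrench: Bystander: grey air impact wrench lying on the bench, about 185 x 175 x 60 mm. Origin under its barrel.
- spray_can: Bystander: green spray can, 54 mm across, 160 mm tall. Origin at the centre of its underside.
- grease_tub: Bystander: white tub with a red lid, 70 mm across, 80 mm tall. Origin at the centre of its underside.

How it is judged:
On the way, in this order (a step that is already met when the one before it is completed fails the run):
1. the basket is home under the spout while the gate is still open (y of basket in the frame of stand between 0.076 and 0.11 m and x of basket in the frame of stand between -0.012 and 0.012 m and height (world z) of basket below 0.02 m and value of joint gate above 0.2 rad), for 0.1 s.
2. the gate is shut and its tongue has sprung out behind the strike, with the basket home and the sockets still up in the pan (y of basket in the frame of stand between 0.076 and 0.11 m and x of basket in the frame of stand between -0.012 and 0.012 m and height (world z) of basket below 0.02 m and value of joint gate below 0.03 rad and value of joint tongue below 0.003 m and height (world z) of each of socket_a, socket_b above 0.15 m), for 0.2 s.
3. both sockets are in the basket (x of socket_a in the frame of basket between -0.055 and 0.055 m and y of socket_a in the frame of basket between -0.06 and 0.06 m and z of socket_a in the frame of basket between 0 and 0.068 m and x of socket_b in the frame of basket between -0.055 and 0.055 m and y of socket_b in the frame of basket between -0.06 and 0.06 m and z of socket_b in the frame of basket between 0 and 0.068 m), for 0.2 s.
At the end, for the whole second after the job is handed in: The basket stands between its rails within about 14 mm of its end stop, the gate is within 0.03 rad of shut with its tongue out behind the strike (less than 3 mm in), both sockets lie at rest in the basket, and the pan and lever are back within 0.1 rad of rest (all of step 3 and y of basket in the frame of stand between 0.076 and 0.11 m and x of basket in the frame of stand between -0.012 and 0.012 m and height (world z) of basket below 0.02 m and value of joint gate below 0.03 rad and value of joint tongue below 0.003 m and value of joint pan below 0.1 rad and linear speed of basket below 0.02 m/s and linear speed of each of socket_a, socket_b below 0.03 m/s); the robot touches nothing.
It fails at once if the impact wrench is moved by more than 30 mm (distance of impact_wrench from where it was at the start of the episode above 0.03 m).
It fails at once if the spray can is moved by more than 30 mm (distance of spray_can from where it was at the start of the episode above 0.03 m).
It fails at once if the grease tub is moved by more than 30 mm (distance of grease_tub from where it was at the start of the episode above 0.03 m).
It fails at once if the basket is lifted off its rails instead of slid (height (world z) of basket above 0.04 m).
It also fails if it takes over 70 s, if anything falls off the work surface, if the arm or the gripper's body presses on something with over 40 N, if the wrist force passes 120 N, or if a joint passes its speed limit or range.

## Robot

A 6-joint arm with a two-finger parallel gripper is mounted at the origin on the work surface. World frame = base frame: x ahead of the robot, y to its left, z up, the work surface at z = 0. Lengths are in m, angles in rad, forces in N, time in s.
With the tool pointing down it reaches from about 0.4 to 0.825 m from the base axis. Payload 7 kg.
Tool frame: the origin (TCP) lies at the very end of the fingers, on their centre line; the grasp point (between the pads) lies arm.hold_point_z behind it (arm.hold_point_z is the distance from the TCP to the grasp point, in m); z points along the fingers, y is the line along which they close (so a half turn about z gives the same grasp; the last joint's range is limited). The gripper opens to 88 mm and grips with 3 to 60 N. Pads are 19 mm wide; open, the fingers measure 130 mm over their backs; the gripper's body (78 mm by 193 mm) begins 47 mm behind the grasp point.
Start: joints at [1.445, 0.359, 0.012, 0, -1.224, -0.288], TCP at [0.271, 0.618, 0.227] pointing down, gripper open.
Joint ranges: [-3.07, 3.07], [-1.43, 2.12], [-1.02, 1.25], [-3.03, 1.67], [-3.05, -0], [-3.03, 3.03]. Speed limits (rad/s): [2.39, 2.39, 3.01, 3.14, 3.14, 3.14].

## Interface

Orientations are given as [roll, pitch, yaw] about the fixed x, y, z axes, in that order (R = Rz(yaw) Ry(pitch) Rx(roll)).
In Python, from station import arm, grab_frame, camera_params gives the robot as it stands (arm), with the cameras as plain functions.
- The arm moves only by the tool nudge_tcp, called after ">>>" as name(argument=value, ...), one argument or row to a line, values as JSON. Schema: {"type":"object","properties":{"plan":{"type":"array","items":{"type":"object","properties":{"aperture":{"type":"number"},"pos":{"type":"array","items":{"type":"number"},"minItems":3,"maxItems":3},"turn":{"type":"number"}},"additionalProperties":false,"required":["aperture"]},"minItems":1,"maxItems":20},"squeeze":{"type":"number"},"only":{"type":"string"},"quiet":{"type":"boolean"},"lines":{"type":"string"}},"required":["plan"],"additionalProperties":false}. plan is a list of rows, 1 to 20 of them, each an object with the fields aperture (the finger opening in m), pos (a list: dx, dy, dz in parts of the range, where 1.0 means 0.5 m), turn (a turn about the tool's z in normalised numbers (1 is pi/2 rad)); a field left out counts as zero (the opening has to be given); each row is the pose to reach, as a shift and turn from the pose commanded when the call began, along the tool's axes at that moment; what a row does not reach only later rows make up. A row lasts 1/12 s, in which the tool goes at most 0.0417 m and 0.125 rad, less where a joint would pass 70% of its speed; a pose out of reach is approached as far as the arm can. The fingers move at their own pace and stop on an object; squeeze is the grip in N (left out, the last holds). Time passes only in rows, so rows that do not move let the fingers close. The tool returns the time, the measured TCP pose, the force, the opening and the grip force at its end. only (a regular expression) keeps the lines of the reply that match it, lines (a string "A,B") keeps lines A to B, and quiet returns only ok. A shift or turn number past 1, either way, is cut back to 1. Input that does not fit is refused with a message, and nothing moves.
- arm.get_state(): the state, without advancing time (a new reading comes with each control period).
- grab_frame(name): name is "side" or "top" or "wrist"; returns the picture (480x640x3 uint8, red, green, blue); there is no depth.
- camera_params(name): a dict with "fx", "fy", "cx", "cy" (pixels), "T" (4x4, takes a point from camera to world coordinates); the wrist camera has in their place "hand_eye" (4x4, takes a point from camera to tool coordinates, whose origin is the TCP and whose axes are the flange's). Camera axes: x right, y down, z forward; pixel columns grow to the right and rows downward; lengths in m; the calibration is good to about 2 mm. A picture is of the moment at which its call begins: read the wrist's pose just before it. camera_params takes no time and is no camera call.
- arm.job_done(): hands the job in; it is judged then, once.
The state is a dict: "t": time; "q": joint angles; "qd": joint speeds; "joint_efforts": joint torques, N m; "eef_pos": TCP position; "ee_rot": TCP orientation; "force": force on the tool from outside, world axes, zero at the start; "moment": the same for the moment, N m; "width": finger opening in m; "gripper_force": force on a finger pad.
Only numpy, scipy, OpenCV 4.12 (cv2) and the standard library are available. Lean on these libraries where they do the work, as an engineer would, in place of code of your own. Each camera call takes 0.05 s, during which the arm holds its last target. There are 200 camera calls.

## Working session

There is one attempt and no reset: what is moved stays moved. The work goes in short steps, Python scripts to look and compute and a tool call to move; the robot and the scene stay as the last step left them, time stands still between calls to the robot, and variables do not carry over. Pictures are saved under pics/ and viewed, at most 10 in all, crops included, and the job is handed in when it is done.

```bash
ls; mkdir -p pics
```

Run:
```python
from station import arm, grab_frame, camera_params
import cv2,numpy as np
np.set_printoptions(precision=4,suppress=True)
for n in ("side","top"):
    f=grab_frame(n); cv2.imwrite(f"pics/{n}0.png",f[...,::-1]); print(n,camera_params(n))
print(camera_params("wrist")); print(arm.get_state()); print(arm.hold_point_z)
```

```text
pics
station.py
side {'fx': 604.319037279576, 'fy': 604.319037279576, 'cx': 325.24723551148986, 'cy': 247.01079757942063, 'T': array([[ 0.8844, -0.3552,  0.3027, -0.0438],
       [-0.4667, -0.6732,  0.5735, -0.952 ],
       [ 0.0001, -0.6485, -0.7612,  1.4542],
       [ 0.    ,  0.    ,  0.    ,  1.    ]])}
top {'fx': 621.4764772274563, 'fy': 621.4764772274563, 'cx': 321.07347733667706, 'cy': 240.93887312605406, 'T': array([[-0.021 , -0.9856,  0.1681,  0.2344],
       [-0.9998,  0.0218,  0.003 ,  0.0245],
       [-0.0066, -0.168 , -0.9858,  1.5647],
       [ 0.    ,  0.    ,  0.    ,  1.    ]])}
{'fx': 367.9519377047918, 'fy': 367.9519377047918, 'cx': 321.36730988132376, 'cy': 242.6798985227596, 'hand_eye': array([[-0.0007, -0.9652, -0.2617,  0.0707],
       [ 1.    , -0.0009,  0.0009,  0.0004],
       [-0.0011, -0.2617,  0.9652, -0.1574],
       [ 0.    ,  0.    ,  0.    ,  1.    ]])}
{'t': 0.1, 'q': array([ 1.4451,  0.3593,  0.0112, -0.0003, -1.2241, -0.2881]), 'qd': array([0.0007, 0.0009, 0.0015, 0.0025, 0.0004, 0.001 ]), 'joint_efforts': array([ -0.0017, -58.4164,  29.375 ,   7.0156,   0.0101,  -0.0001]), 'eef_pos': array([0.2713, 0.6177, 0.2257]), 'ee_rot': array([ 3.1402, -0.0001, -0.4139]), 'force': array([-0.7548, -0.208 , -0.5807]), 'moment': array([0.0205, 0.02  , 0.0442]), 'gripper_force': 0.0, 'width': 0.08740914381214175}
0.0188
```

View pics/top0.png

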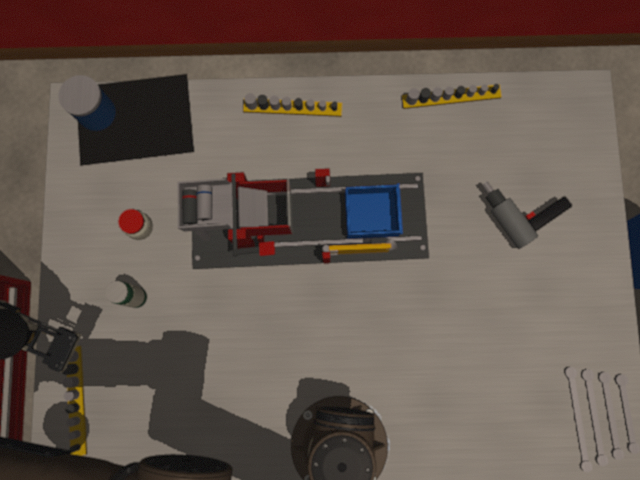

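View pics/side0.png

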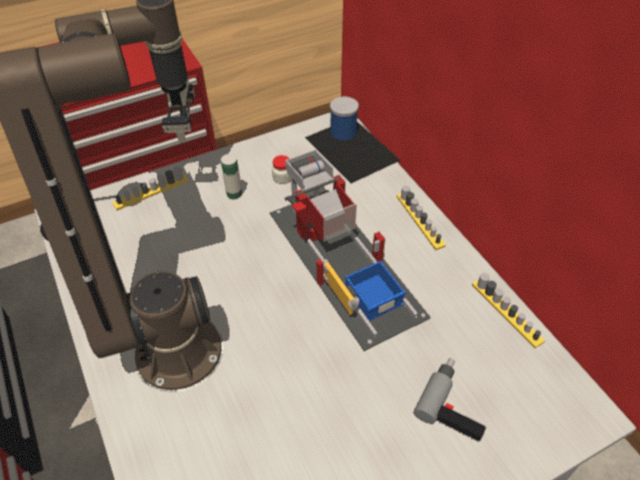

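The top view shows the stand's plate at cols 193–427, rows 173–268, with its +y along image left (world +y). The basket is at (373,210), and the gate is open and lies along (330–390, 248). The lever pad is at (266,249), the wrench at (515,215), the can at (125,293) and the tub at (133,222). The side view agrees. Next I'll measure these.

Create h.py:
```python
import numpy as np,cv2
from station import arm, grab_frame, camera_params
np.set_printoptions(precision=4,suppress=True)
def ray(n,uv,z):
    p=camera_params(n);T=p["T"];uv=np.atleast_2d(uv).astype(float)
    d=np.c_[(uv[:,0]-p["cx"])/p["fx"],(uv[:,1]-p["cy"])/p["fy"],np.ones(len(uv))]@T[:3,:3].T
    o=T[:3,3];return o+d*((z-o[2])/d[:,2])[:,None]
def blob(im,lo,hi,box):
    h=cv2.cvtColor(im,cv2.COLOR_RGB2HSV);m=cv2.inRange(h,lo,hi);k=np.zeros_like(m);x0,y0,x1,y1=box;k[y0:y1,x0:x1]=m[y0:y1,x0:x1]
    return k
```

Run:
```python
from h import *
im=cv2.imread("pics/top0.png")[...,::-1].copy()
g=cv2.cvtColor(im,cv2.COLOR_RGB2GRAY).astype(float)
g=cv2.GaussianBlur(g,(3,3),0)
def edge(pts,dirn): # subpixel-ish strongest gradient
    return pts
bot=[(c,258+np.argmax(np.diff(g[258:275,c]))+.5) for c in list(range(205,255))+list(range(280,315))+list(range(335,420))]
rt=[(418+np.argmax(np.diff(g[r,418:436]))+.5,r) for r in range(180,255)]
top=[(c,168+np.argmin(np.diff(g[168:182,c]))+.5) for c in range(335,418)]
def fit(uv,z=.008):
    P=ray("top",uv,z)[:,:2].astype(np.float32)
    l=cv2.fitLine(P,cv2.DIST_HUBER,0,.01,.01).ravel(); return l
lb,lr,lt=fit(bot),fit(rt),fit(top)
for l in(lb,lr,lt):print(l,np.arctan2(l[1],l[0]))
def inter(a,b):
    s=np.linalg.solve(np.c_[a[:2],-b[:2]],b[2:]-a[2:]);return a[2:]+s[0]*a[:2]
A=inter(lb,lr);B=inter(lt,lr);print("corners",A,B,np.linalg.norm(A-B))
yd=lb[:2]*np.sign(lb[1]);th=np.arctan2(-yd[0],yd[1]);R=np.array([[np.cos(th),-np.sin(th)],[np.sin(th),np.cos(th)]])
print("th",th,"orig",A-R@[-.118,-.26],B-R@[.108,-.26])
for nm,lo,hi,box,z in(("yellow",(18,120,80),(35,255,255),(300,230,410,270),.105),("blue",(100,120,60),(125,255,255),(330,170,420,250),.073),("red",(0,120,60),(8,255,255),(300,235,335,270),.112),("redstrike",(0,120,60),(8,255,255),(300,160,335,190),.112),("pad",(0,120,60),(8,255,255),(257,240,277,258),.223)):
    m=blob(im,lo,hi,box);c=max(cv2.findContours(m,0,2)[0],key=cv2.contourArea)
    r=cv2.minAreaRect(ray("top",c[:,0],z)[:,:2].astype(np.float32)*1000);print(nm,r)
    print((np.array(r[0])/1000-(A-R@[-.118,-.26]))@R)
```

Add to h.py:
```python
from scipy.spatial.transform import Rotation as Ro
TH=.0247;O=np.array([.561,.0213,0]);RS=Ro.from_euler("z",TH)
def S(w): return RS.inv().apply(np.asarray(w)-O)
def W(s): return RS.apply(np.asarray(s))+O
def to(s,yaw=None):
    """shift in tool axes to stand point s, and turn for stand-frame yaw"""
    st=arm.get_state();R=Ro.from_euler("xyz",st["ee_rot"]);d=R.inv().apply(W(s)-st["eef_pos"])
    t=0 if yaw is None else -(yaw+TH-st["ee_rot"][2])
    print("t",round(st["t"],2),"at",S(st["eef_pos"]),"d",d,"turn",round(t,3),"F",RS.inv().apply(st["force"]))
```

```bash
python3 -c "
from h import *
to([0,-.218,.40],-np.pi/2);to([0,-.218,.052],-np.pi/2)"
```

```text
t 0.1 at [-0.2749  0.6033  0.2257] d [ 0.5977  0.6271 -0.1733] turn 1.132 F [-0.7597 -0.1893 -0.5807]
t 0.1 at [-0.2749  0.6033  0.2257] d [0.5977 0.6266 0.1747] turn 1.132 F [-0.7597 -0.1893 -0.5807]
```

The manual's scale: shifts go in shares of 0.5 m and turns go in shares of pi/2 rad. Converting my numbers, 0.47 m is 0.94, 0.444 m is 0.888, 1.132 rad is 0.7207.

>>> nudge_tcp(
  plan=[
    {"aperture": 0.08, "pos": [0, 0, -0.08]},
    {"aperture": 0.08, "pos": [0, 0, -0.16]},
    {"aperture": 0.08, "pos": [0, 0, -0.24]},
    {"aperture": 0.08, "pos": [0.04, 0.04, -0.31], "turn": 0.0637},
    {"aperture": 0.08, "pos": [0.1, 0.1, -0.34], "turn": 0.1273},
    {"aperture": 0.08, "pos": [0.16, 0.16, -0.34], "turn": 0.191},
    {"aperture": 0.08, "pos": [0.216, 0.22, -0.34], "turn": 0.2546},
    {"aperture": 0.08, "pos": [0.272, 0.28, -0.34], "turn": 0.3183},
    {"aperture": 0.08, "pos": [0.328, 0.34, -0.34], "turn": 0.382},
    {"aperture": 0.08, "pos": [0.384, 0.4, -0.34], "turn": 0.4456},
    {"aperture": 0.08, "pos": [0.44, 0.46, -0.34], "turn": 0.5093},
    {"aperture": 0.08, "pos": [0.496, 0.52, -0.34], "turn": 0.573},
    {"aperture": 0.08, "pos": [0.552, 0.58, -0.34], "turn": 0.6366},
    {"aperture": 0.08, "pos": [0.608, 0.64, -0.34], "turn": 0.7003},
    {"aperture": 0.08, "pos": [0.664, 0.7, -0.34], "turn": 0.7207},
    {"aperture": 0.08, "pos": [0.72, 0.76, -0.34], "turn": 0.7207},
    {"aperture": 0.08, "pos": [0.776, 0.82, -0.34], "turn": 0.7207},
    {"aperture": 0.08, "pos": [0.832, 0.88, -0.34], "turn": 0.7207},
    {"aperture": 0.08, "pos": [0.888, 0.94, -0.34], "turn": 0.7207},
  ],
)

```text
t: 1.68
eef_pos: [0.4889, 0.0071, 0.3966]
ee_rot: [-3.141, 0.0, -1.546]
force: [0.6, 1.0, -1.5]
width: 0.0803
gripper_force: 0.0
```

```bash
python3 -c "
from h import *
to([0,-.218,.40],-np.pi/2);to([0,-.218,.052],-np.pi/2)"
```

```text
t 1.68 at [-0.0725 -0.0125  0.3966] d [ 0.2056 -0.0724 -0.0034] turn 0.001 F [ 0.6633  0.9762 -1.463 ]
t 1.68 at [-0.0725 -0.0125  0.3966] d [ 0.2057 -0.0723  0.3446] turn 0.001 F [ 0.6633  0.9762 -1.463 ]
```

In the tool's units: 0.206 m is 0.412, 0.2 m is 0.4.

>>> nudge_tcp(
  plan=[
    {"aperture": 0.08, "pos": [0.07, -0.024, 0]},
    {"aperture": 0.08, "pos": [0.14, -0.048, 0]},
    {"aperture": 0.08, "pos": [0.21, -0.072, 0]},
    {"aperture": 0.08, "pos": [0.28, -0.096, 0]},
    {"aperture": 0.08, "pos": [0.35, -0.12, 0]},
    {"aperture": 0.08, "pos": [0.412, -0.144, 0]},
    {"aperture": 0.08, "pos": [0.412, -0.144, 0.08]},
    {"aperture": 0.08, "pos": [0.412, -0.144, 0.16]},
    {"aperture": 0.08, "pos": [0.412, -0.144, 0.24]},
    {"aperture": 0.08, "pos": [0.412, -0.144, 0.32]},
    {"aperture": 0.08, "pos": [0.412, -0.144, 0.4]},
    {"aperture": 0.08, "pos": [0.412, -0.144, 0.4]},
    {"aperture": 0.08, "pos": [0.412, -0.144, 0.4]},
  ],
)

```text
t: 2.77
eef_pos: [0.5649, -0.1951, 0.1953]
ee_rot: [3.137, -0.0, -1.546]
force: [0.0, -0.4, 1.7]
width: 0.0799
gripper_force: 0.0
```

Run:
```python
from h import *
to([0,-.218,.052],-np.pi/2)
f=grab_frame("wrist");cv2.imwrite("pics/w1.png",f[...,::-1])
```

```text
t 2.77 at [-0.0015 -0.2165  0.1953] d [ 0.0015 -0.0022  0.1433] turn 0.0 F [ 0.0324 -0.4258  1.7255]
```

View pics/w1.png

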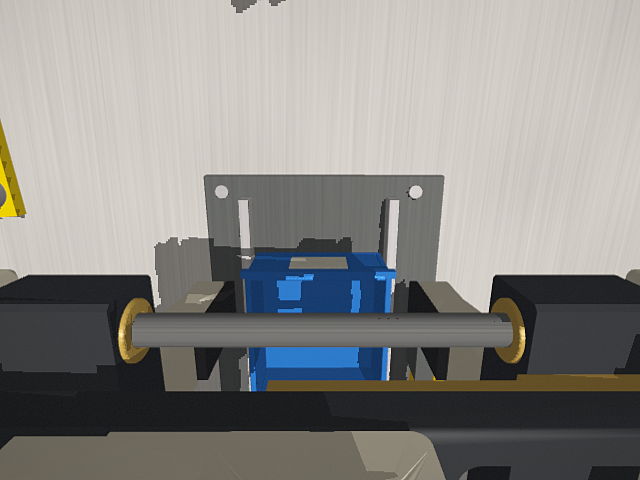

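The wrist view shows the basket between the fingers: rear rim at rows 255–275, columns 242–393. The plate's end edge is at row 177. I'll check the rear rim against its expected position.

Run:
```python
from h import *
st=arm.get_state();p=camera_params("wrist")
T=np.eye(4);T[:3,:3]=Ro.from_euler("xyz",st["ee_rot"]).as_matrix();T[:3,3]=st["eef_pos"];T=T@p["hand_eye"]
def r(u,v,z):
    d=T[:3,:3]@[(u-p["cx"])/p["fx"],(v-p["cy"])/p["fy"],1];o=T[:3,3];return S(o+d*(z-o[2])/d[2])
print(r(242,255,.073),r(378,254,.073),r(205,177,.008),r(443,177,.008),r(318,275,.073))
```

```text
[ 0.0641 -0.2012  0.073 ] [-0.0449 -0.2021  0.073 ] [ 0.1091 -0.2574  0.008 ] [-0.1129 -0.2574  0.008 ] [ 0.0032 -0.1842  0.073 ]
```

In the tool's units: 0.143 m is 0.286, 0.12 m is 0.24.

>>> nudge_tcp(
  plan=[
    {"aperture": 0.08, "pos": [0.008, -0.004, 0.08]},
    {"aperture": 0.08, "pos": [0.008, -0.004, 0.16]},
    {"aperture": 0.08, "pos": [0.008, -0.004, 0.24]},
    {"aperture": 0.08, "pos": [0.008, -0.004, 0.286]},
    {"aperture": 0.08, "pos": [0.008, -0.004, 0.286]},
    {"aperture": 0.08, "pos": [0.008, -0.004, 0.286]},
  ],
)

```text
t: 3.32
eef_pos: [0.57, -0.1992, 0.0556]
ee_rot: [-3.14, -0.001, -1.545]
force: [-0.2, -0.8, 1.1]
width: 0.0801
gripper_force: 0.0
```

```bash
python3 -c "
from h import *
to([0,.010,.052],-np.pi/2)"
```

```text
t 3.32 at [ 0.0036 -0.2207  0.0556] d [-0.2307  0.0033  0.0034] turn 0.001 F [-0.2542 -0.768   1.05  ]
```

In the tool's units: -0.205 m is -0.41, -0.2 m is -0.4.

>>> nudge_tcp(
  plan=[
    {"aperture": 0.08, "pos": [-0.03, 0.006, 0.004]},
    {"aperture": 0.08, "pos": [-0.06, 0.006, 0.004]},
    {"aperture": 0.08, "pos": [-0.09, 0.006, 0.004]},
    {"aperture": 0.08, "pos": [-0.12, 0.006, 0.004]},
    {"aperture": 0.08, "pos": [-0.15, 0.006, 0.004]},
    {"aperture": 0.08, "pos": [-0.18, 0.006, 0.004]},
    {"aperture": 0.08, "pos": [-0.21, 0.006, 0.004]},
    {"aperture": 0.08, "pos": [-0.24, 0.006, 0.004]},
    {"aperture": 0.08, "pos": [-0.27, 0.006, 0.004]},
    {"aperture": 0.08, "pos": [-0.3, 0.006, 0.004]},
    {"aperture": 0.08, "pos": [-0.33, 0.006, 0.004]},
    {"aperture": 0.08, "pos": [-0.36, 0.006, 0.004]},
    {"aperture": 0.08, "pos": [-0.38, 0.006, 0.004]},
    {"aperture": 0.08, "pos": [-0.4, 0.006, 0.004]},
    {"aperture": 0.08, "pos": [-0.41, 0.006, 0.004]},
    {"aperture": 0.08, "pos": [-0.41, 0.006, 0.004]},
  ],
)

```text
t: 4.65
eef_pos: [0.5624, 0.0072, 0.0546]
ee_rot: [-3.137, 0.001, -1.544]
force: [0.0, -0.5, -0.4]
width: 0.08
gripper_force: 0.0
```

Run:
```python
from h import *
to([0,.015,.053],-np.pi/2)
f=grab_frame("top");cv2.imwrite("pics/t2.png",cv2.resize(f[140:290,170:450,::-1],None,fx=2.8,fy=2.8,interpolation=2))
```

```text
t 4.65 at [ 0.001  -0.0142  0.0546] d [-0.0292  0.001   0.0016] turn 0.002 F [-0.0059 -0.4938 -0.4328]
```

View pics/t2.png

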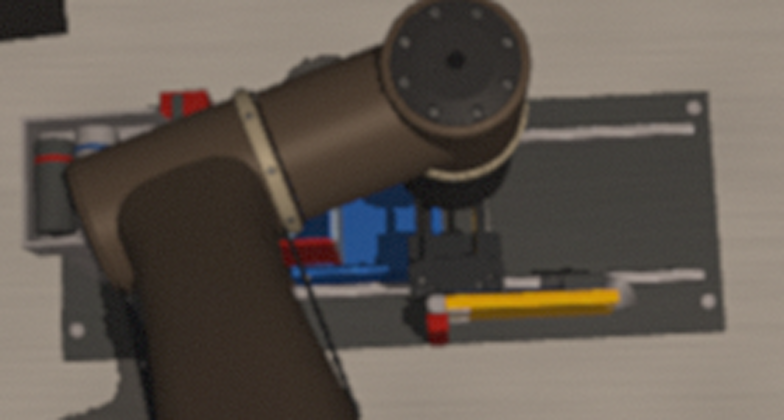

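The crop shows the basket (blue, crop cols 290–440) pushed ahead of the fingers at col ~455, and the gate is untouched. I'll push on slowly.

In the tool's units: -0.022 m is -0.044, -0.02 m is -0.04.

>>> nudge_tcp(
  plan=[
    {"aperture": 0.08, "pos": [-0.01, 0, 0]},
    {"aperture": 0.08, "pos": [-0.02, 0, 0]},
    {"aperture": 0.08, "pos": [-0.028, 0, 0]},
    {"aperture": 0.08, "pos": [-0.036, 0, 0]},
    {"aperture": 0.08, "pos": [-0.04, 0, 0]},
    {"aperture": 0.08, "pos": [-0.044, 0, 0]},
    {"aperture": 0.08, "pos": [-0.044, 0, 0]},
  ],
)

```text
t: 5.28
eef_pos: [0.5604, 0.0273, 0.053]
ee_rot: [-3.14, -0.0, -1.546]
force: [0.7, -4.6, 3.8]
width: 0.0804
gripper_force: 2.3
```

Run:
```python
from h import *
to([0,.015,.053],-np.pi/2)
```

```text
t 5.28 at [-0.0004  0.0061  0.053 ] d [-0.0089 -0.0004 -0.    ] turn 0.0 F [ 0.6135 -4.6499  3.8076]
```

In the tool's units: -0.008 m is -0.016, -0.006 m is -0.012.

>>> nudge_tcp(
  plan=[
    {"aperture": 0.08, "pos": [-0.006, 0, 0]},
    {"aperture": 0.08, "pos": [-0.012, 0, 0]},
    {"aperture": 0.08, "pos": [-0.016, 0, 0]},
    {"aperture": 0.08, "pos": [-0.016, 0, 0]},
  ],
)

```text
t: 5.62
eef_pos: [0.5601, 0.0353, 0.0529]
ee_rot: [-3.14, -0.0, -1.546]
force: [0.9, -3.9, 3.1]
width: 0.0797
gripper_force: 2.3
```

Run:
```python
from h import *
to([0,.015,.053],-np.pi/2)
f=grab_frame("side");cv2.imwrite("pics/s3.png",cv2.resize(f[140:360,240:460,::-1],None,fx=2.7,fy=2.7,interpolation=2))
```

```text
t 5.62 at [-0.0005  0.014   0.0529] d [-0.001  -0.0005 -0.0001] turn 0.0 F [ 0.8532 -3.8833  3.0882]
```

View pics/s3.png

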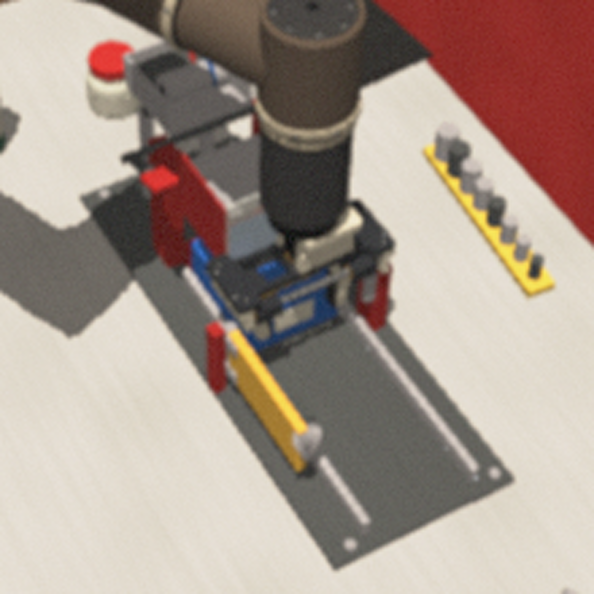

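The basket sits squarely against the fingers and looks nearly home. I'll push a few mm more, until the force rises at the end stop.

In the tool's units: -0.004 m is -0.008, -0.003 m is -0.006.

>>> nudge_tcp(
  plan=[
    {"aperture": 0.08, "pos": [-0.004, 0, 0]},
    {"aperture": 0.08, "pos": [-0.006, 0, 0]},
    {"aperture": 0.08, "pos": [-0.008, 0, 0]},
    {"aperture": 0.08, "pos": [-0.008, 0, 0]},
  ],
)

```text
t: 6.0
eef_pos: [0.5598, 0.0371, 0.0528]
ee_rot: [-3.141, -0.003, -1.546]
force: [2.6, -17.5, 5.3]
width: 0.0798
gripper_force: 9.1
```

Run:
```python
from h import *
to([0,.015,.053],-np.pi/2)
```

```text
t 6.0 at [-0.0008  0.0158  0.0528] d [ 0.0008 -0.0008 -0.0002] turn -0.0 F [  2.1174 -17.5451   5.3262]
```

In the tool's units: 0.145 m is 0.29, 0.05 m is 0.1.

>>> nudge_tcp(
  plan=[
    {"aperture": 0.08, "pos": [0.04, 0, 0]},
    {"aperture": 0.08, "pos": [0.1, 0, 0]},
    {"aperture": 0.06, "pos": [0.14, 0, -0.06]},
    {"aperture": 0.04, "pos": [0.18, 0.04, -0.14]},
    {"aperture": 0.02, "pos": [0.21, 0.1, -0.2]},
    {"aperture": 0, "pos": [0.24, 0.17, -0.2]},
    {"aperture": 0, "pos": [0.26, 0.24, -0.2]},
    {"aperture": 0, "pos": [0.264, 0.29, -0.2]},
    {"aperture": 0, "pos": [0.264, 0.29, -0.2]},
    {"aperture": 0, "pos": [0.264, 0.29, -0.2]},
  ],
)

```text
t: 6.83
eef_pos: [0.4171, -0.0958, 0.1527]
ee_rot: [-3.139, 0.001, -1.546]
force: [1.0, 0.7, 0.1]
width: 0.032
gripper_force: 0.0Traceback (most recent call last):
```

Run:
```python
from h import *
im=grab_frame("top")
for nm,lo,hi,box,z in(("yellow",(18,120,80),(35,255,255),(300,230,410,270),.105),("blue",(100,120,60),(125,255,255),(230,170,420,250),.073)):
    m=blob(im,lo,hi,box);c=max(cv2.findContours(m,0,2)[0],key=cv2.contourArea)
    r=cv2.minAreaRect(ray("top",c[:,0],z)[:,:2].astype(np.float32)*1000);print(nm,r,S(np.r_[np.array(r[0])/1000,0]))
to([-.145,-.117,.155],-np.pi/2)
to([-.145,-.117,.072],-np.pi/2)
```

```text
  File "<stdin>", line 4, in <module>
ValueError: max() iterable argument is empty
```

In the tool's units: 0.08 m is 0.16, 0.06 m is 0.12.

>>> nudge_tcp(
  plan=[
    {"aperture": 0},
    {"aperture": 0},
    {"aperture": 0, "pos": [0, 0, 0.06]},
    {"aperture": 0, "pos": [0, 0, 0.12]},
    {"aperture": 0, "pos": [0, 0, 0.16]},
    {"aperture": 0, "pos": [0, 0, 0.16]},
    {"aperture": 0, "pos": [0, 0, 0.16]},
  ],
)

```text
t: 7.47
eef_pos: [0.4174, -0.0957, 0.0708]
ee_rot: [3.138, -0.001, -1.545]
force: [0.6, -0.1, -0.1]
width: 0.0007
gripper_force: 0.0
```

Run:
```python
from h import *
to([-.145,-.117,.072],-np.pi/2)
f=grab_frame("side");cv2.imwrite("pics/s4.png",cv2.resize(f[140:360,200:460,::-1],None,fx=2.7,fy=2.7,interpolation=2))
s0=S(arm.get_state()["eef_pos"])
for a in np.arange(1.6,-.01,-.1):
    r=.12;off=.006+.021*abs(np.sin(a))+.0095*abs(np.cos(a))
    p=np.array([-.095+r*np.cos(a)-off*np.sin(a),-r*np.sin(a)-off*np.cos(a)])
    print(round(a,2),p,"dx",round(s0[1]-p[1],3),"dy",round(s0[0]-p[0],3))
```

```text
t 7.47 at [-0.1465 -0.1134  0.0708] d [ 0.0036 -0.0015 -0.0012] turn 0.001 F [ 0.6417 -0.1182 -0.0621]
1.6 [-0.1258 -0.1192] dx 0.006 dy -0.02
1.5 [-0.1141 -0.1217] dx 0.008 dy -0.031
1.4 [-0.1025 -0.1231] dx 0.01 dy -0.043
1.3 [-0.0906 -0.1233] dx 0.01 dy -0.055
1.2 [-0.0786 -0.1224] dx 0.009 dy -0.067
1.1 [-0.0664 -0.1201] dx 0.007 dy -0.079
1.0 [-0.0544 -0.1165] dx 0.003 dy -0.091
0.9 [-0.0426 -0.1116] dx -0.002 dy -0.103
0.8 [-0.0313 -0.1054] dx -0.008 dy -0.114
0.7 [-0.0205 -0.0978] dx -0.016 dy -0.125
0.6 [-0.0105 -0.089 ] dx -0.024 dy -0.135
0.5 [-0.0014 -0.0789] dx -0.034 dy -0.144
0.4 [ 0.0066 -0.0678] dx -0.045 dy -0.152
0.3 [ 0.0134 -0.0558] dx -0.058 dy -0.159
0.2 [ 0.0187 -0.0429] dx -0.07 dy -0.164
0.1 [ 0.0226 -0.0294] dx -0.084 dy -0.168
-0.0 [ 0.025  -0.0155] dx -0.098 dy -0.171
```

View pics/s4.png

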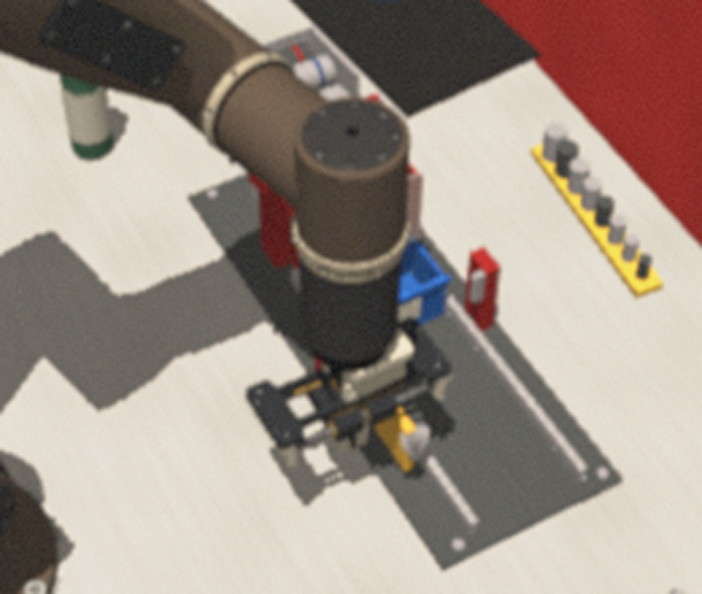

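The side crop shows the closed fingers on the outer (−x) side of the open gate. The basket is home behind the clear wall, and both sockets are still in the pan. I'll sweep the gate to about 0.3 rad.

In the tool's units: -0.159 m is -0.318, -0.152 m is -0.304.

>>> nudge_tcp(
  plan=[
    {"aperture": 0, "pos": [0.012, -0.02, 0]},
    {"aperture": 0, "pos": [0.012, -0.04, 0]},
    {"aperture": 0, "pos": [0.016, -0.062, 0]},
    {"aperture": 0, "pos": [0.02, -0.086, 0]},
    {"aperture": 0, "pos": [0.02, -0.11, 0]},
    {"aperture": 0, "pos": [0.018, -0.134, 0]},
    {"aperture": 0, "pos": [0.014, -0.158, 0]},
    {"aperture": 0, "pos": [0.006, -0.182, 0]},
    {"aperture": 0, "pos": [-0.004, -0.206, 0]},
    {"aperture": 0, "pos": [-0.016, -0.228, 0]},
    {"aperture": 0, "pos": [-0.032, -0.25, 0]},
    {"aperture": 0, "pos": [-0.048, -0.27, 0]},
    {"aperture": 0, "pos": [-0.068, -0.288, 0]},
    {"aperture": 0, "pos": [-0.09, -0.304, 0]},
    {"aperture": 0, "pos": [-0.116, -0.318, 0]},
    {"aperture": 0, "pos": [-0.116, -0.318, 0]},
  ],
)

```text
t: 8.85
eef_pos: [0.5769, -0.0311, 0.0717]
ee_rot: [-3.14, 0.0, -1.544]
force: [1.1, 0.3, 0.2]
width: 0.0
gripper_force: 0.0
```

Run:
```python
from h import *
to([.025,-.0155,.072],-np.pi/2)
f=grab_frame("side");cv2.imwrite("pics/s5.png",cv2.resize(f[160:340,240:460,::-1],None,fx=3.2,fy=3.2,interpolation=2))
```

```text
t 8.85 at [ 0.0146 -0.0528  0.0717] d [-0.0373 -0.0104 -0.0003] turn 0.002 F [1.1089 0.2335 0.2249]
```

View pics/s5.png

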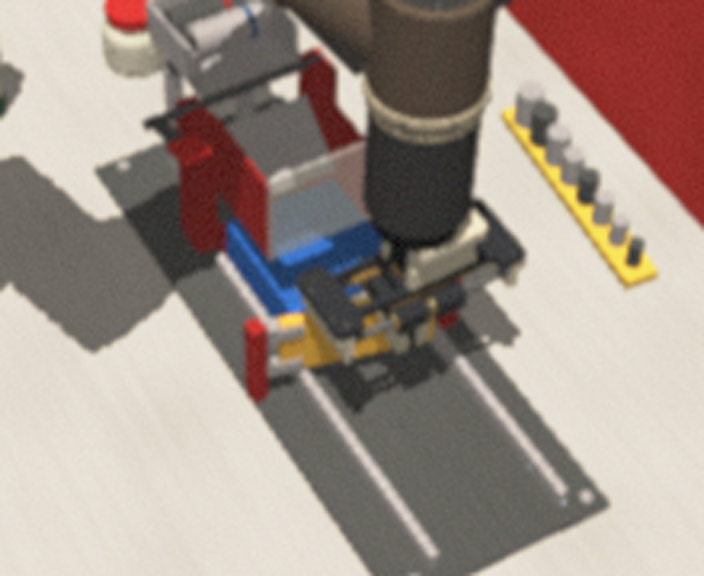

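The gate leaf (yellow, crop x 280–430, y ~335) is swung nearly shut with the fingers behind it. The basket is still home. Now I'll drive the tongue over the strike.

>>> nudge_tcp(
  plan=[
    {"aperture": 0, "pos": [-0.014, -0.006, 0]},
    {"aperture": 0, "pos": [-0.028, -0.012, 0]},
    {"aperture": 0, "pos": [-0.042, -0.016, 0]},
    {"aperture": 0, "pos": [-0.054, -0.018, 0]},
    {"aperture": 0, "pos": [-0.066, -0.02, 0]},
    {"aperture": 0, "pos": [-0.074, -0.02, 0]},
    {"aperture": 0, "pos": [-0.074, -0.02, 0]},
    {"aperture": 0, "pos": [-0.074, -0.02, 0]},
  ],
)

```text
t: 9.57
eef_pos: [0.5846, 0.0041, 0.0717]
ee_rot: [-3.141, 0.0, -1.545]
force: [-0.2, -0.1, 0.1]
width: 0.0004
gripper_force: 0.0
```

Run:
```python
from h import *
to([.025,-.0155,.072],-np.pi/2)
```

```text
t 9.57 at [ 0.0231 -0.0178  0.0717] d [-0.0023 -0.0019 -0.0003] turn 0.001 F [-0.2087 -0.0632  0.1073]
```

In the tool's units: -0.006 m is -0.012, -0.004 m is -0.008.

>>> nudge_tcp(
  plan=[
    {"aperture": 0, "pos": [-0.008, 0, 0]},
    {"aperture": 0, "pos": [-0.012, 0, 0]},
    {"aperture": 0, "pos": [-0.012, 0, 0]},
  ],
)

```text
t: 9.82
eef_pos: [0.5842, 0.0082, 0.0717]
ee_rot: [3.142, -0.002, -1.545]
force: [3.0, -9.7, -0.5]
width: 0.0007
gripper_force: 4.7
```

```bash
python3 -c "
from h import *
to([.025,-.0155,.072],-np.pi/2)"
```

```text
t 9.82 at [ 0.0229 -0.0137  0.0717] d [ 0.0018 -0.0021 -0.0003] turn 0.001 F [ 2.735  -9.7779 -0.5121]
```

In the tool's units: -0.003 m is -0.006, -0.002 m is -0.004.

>>> nudge_tcp(
  plan=[
    {"aperture": 0, "pos": [-0.004, 0, 0]},
    {"aperture": 0, "pos": [-0.006, 0, 0]},
    {"aperture": 0, "pos": [-0.006, 0, 0]},
  ],
)

```text
t: 10.07
eef_pos: [0.5842, 0.0084, 0.0717]
ee_rot: [3.141, -0.005, -1.545]
force: [6.7, -24.5, -2.6]
width: 0.0006
gripper_force: 12.2
```

```bash
python3 -c "
from h import *
to([.025,-.0155,.072],-np.pi/2)"
```

```text
t 10.07 at [ 0.0228 -0.0135  0.0717] d [ 0.002  -0.0022 -0.0002] turn 0.001 F [  6.058  -24.6587  -2.5882]
```

>>> nudge_tcp(
  plan=[
    {"aperture": 0, "pos": [0.04, 0, 0]},
    {"aperture": 0, "pos": [0.1, 0, 0]},
    {"aperture": 0, "pos": [0.16, 0, -0.06]},
    {"aperture": 0, "pos": [0.2, 0, -0.14]},
    {"aperture": 0, "pos": [0.24, 0, -0.22]},
    {"aperture": 0, "pos": [0.28, 0, -0.3]},
    {"aperture": 0, "pos": [0.28, 0, -0.38]},
    {"aperture": 0, "pos": [0.28, 0, -0.44]},
    {"aperture": 0, "pos": [0.28, 0, -0.44]},
  ],
)

```text
t: 10.82
eef_pos: [0.5906, -0.1289, 0.3008]
ee_rot: [-3.128, -0.002, -1.546]
force: [1.1, -0.9, 1.2]
width: 0.0003
gripper_force: 0.0
```

Run:
```python
from h import *
to([-.111,.133,.29],-np.pi/2)
f=grab_frame("side");cv2.imwrite("pics/s6.png",cv2.resize(f[180:340,260:420,::-1],None,fx=3.7,fy=3.7,interpolation=2))
```

```text
t 10.82 at [ 0.0259 -0.1509  0.3008] d [-0.2839  0.1371  0.0085] turn -0.0 F [ 1.0277 -0.9416  1.2083]
```

View pics/s6.png

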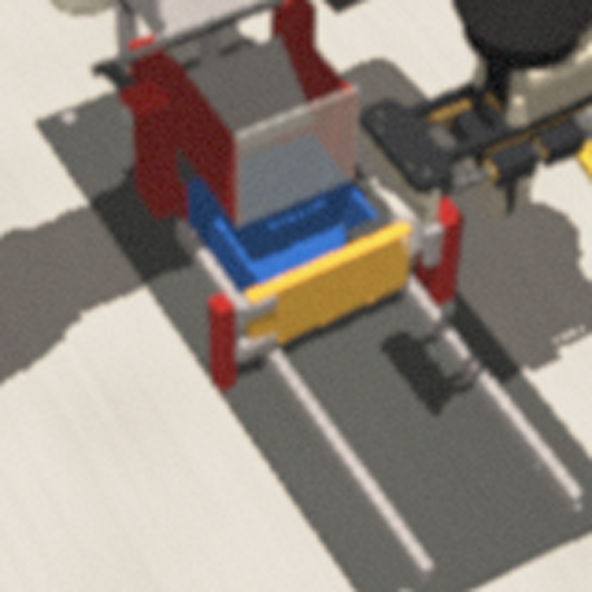

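The gate lies across the rails on its strike (yellow, crop x 245–410). It gave a hard stop at 24 N with the fingers at y = −13.5 mm, so it is at its shut stop and latched. On to the lever.

In the tool's units: -0.282 m is -0.564, -0.265 m is -0.53.

>>> nudge_tcp(
  plan=[
    {"aperture": 0, "pos": [-0.07, 0.03, 0.01]},
    {"aperture": 0, "pos": [-0.14, 0.06, 0.01]},
    {"aperture": 0, "pos": [-0.21, 0.1, 0.01]},
    {"aperture": 0, "pos": [-0.28, 0.13, 0.01]},
    {"aperture": 0, "pos": [-0.35, 0.164, 0.01]},
    {"aperture": 0, "pos": [-0.42, 0.2, 0.01]},
    {"aperture": 0, "pos": [-0.49, 0.236, 0.01]},
    {"aperture": 0, "pos": [-0.53, 0.26, 0.01]},
    {"aperture": 0, "pos": [-0.564, 0.274, 0.01]},
    {"aperture": 0, "pos": [-0.564, 0.274, 0.01]},
    {"aperture": 0, "pos": [-0.564, 0.274, 0.01]},
  ],
)

```text
t: 11.78
eef_pos: [0.4427, 0.1519, 0.2861]
ee_rot: [3.141, -0.0, -1.543]
force: [-0.2, -0.2, -0.5]
width: 0.0003
gripper_force: 0.0
```

Run:
```python
from h import *
to([-.11,.131,.24],-np.pi/2)
im=grab_frame("top")
cv2.imwrite("pics/t7.png",cv2.resize(im[140:290,170:450,::-1],None,fx=2.8,fy=2.8,interpolation=2))
m=blob(im,(18,120,80),(35,255,255),(270,150,410,280));c=max(cv2.findContours(m,0,2)[0],key=cv2.contourArea)
p=ray("top",c[:,0],.105);print(np.array([S(x) for x in p]).min(0),np.array([S(x) for x in p]).max(0),cv2.minAreaRect(p[:,:2].astype(np.float32)))
```

```text
t 11.78 at [-0.1151  0.1335  0.2861] d [ 0.0025 -0.0051  0.0461] turn 0.003 F [-0.2056 -0.2137 -0.5188]
[-0.0855 -0.0069  0.105 ] [0.0597 0.0081 0.105 ] ((0.5480614900588989, 0.021557554602622986), (0.14529839158058167, 0.01448938436806202), 2.101038932800293)
```

View pics/t7.png

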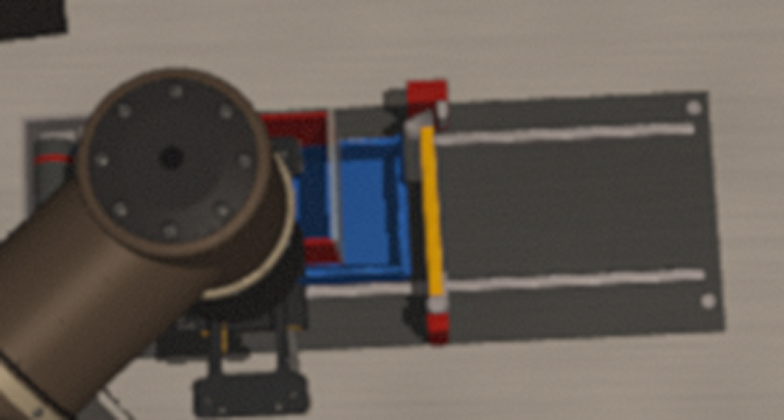

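The gate (crop col 430) measures about −0.012 rad, so it is shut, and the basket is home. Next I'll press the lever.

In the tool's units: 0.11 m is 0.22, -0.005 m is -0.01.

>>> nudge_tcp(
  plan=[
    {"aperture": 0, "pos": [0.005, -0.01, 0.06]},
    {"aperture": 0, "pos": [0.005, -0.01, 0.1]},
    {"aperture": 0, "pos": [0.005, -0.01, 0.12]},
    {"aperture": 0, "pos": [0.005, -0.01, 0.136]},
    {"aperture": 0, "pos": [0.005, -0.01, 0.152]},
    {"aperture": 0, "pos": [0.005, -0.01, 0.168]},
    {"aperture": 0, "pos": [0.005, -0.01, 0.184]},
    {"aperture": 0, "pos": [0.005, -0.01, 0.2]},
    {"aperture": 0, "pos": [0.005, -0.01, 0.212]},
    {"aperture": 0, "pos": [0.005, -0.01, 0.22]},
    {"aperture": 0, "pos": [0.005, -0.01, 0.22]},
  ],
)

```text
t: 12.75
eef_pos: [0.4486, 0.1485, 0.1761]
ee_rot: [3.141, -0.0, -1.547]
force: [1.3, -0.4, 1.4]
width: 0.0005
gripper_force: 0.8
```

```bash
python3 -c "
from h import *
to([-.11,.131,.166],-np.pi/2)"
```

```text
t 12.75 at [-0.1092  0.1299  0.1761] d [-0.0011  0.0008  0.0101] turn -0.0 F [ 1.2749 -0.4528  1.389 ]
```

In the tool's units: 0.008 m is 0.016, 0.006 m is 0.012.

>>> nudge_tcp(
  plan=[
    {"aperture": 0, "pos": [0, 0, 0.006]},
    {"aperture": 0, "pos": [0, 0, 0.012]},
    {"aperture": 0, "pos": [0, 0, 0.016]},
    {"aperture": 0, "pos": [0, 0, 0.016]},
    {"aperture": 0, "pos": [0, 0, 0.016]},
    {"aperture": 0, "pos": [0, 0, 0.016]},
    {"aperture": 0, "pos": [0, 0, 0.016]},
    {"aperture": 0, "pos": [0, 0, 0.016]},
    {"aperture": 0, "pos": [0, 0, 0.016]},
    {"aperture": 0, "pos": [0, 0, 0.016]},
    {"aperture": 0, "pos": [0, 0, 0.016]},
    {"aperture": 0, "pos": [0, 0, 0.016]},
    {"aperture": 0, "pos": [0, 0, 0.016]},
    {"aperture": 0, "pos": [0, 0, 0.016]},
    {"aperture": 0, "pos": [0, 0, 0.016]},
  ],
)

```text
t: 14.0
eef_pos: [0.4484, 0.1487, 0.1686]
ee_rot: [3.142, -0.0, -1.546]
force: [-0.2, 0.2, 1.7]
width: 0.0004
gripper_force: 0.7
```

Run:
```python
from h import *
to([-.11,.131,.166],-np.pi/2)
f=grab_frame("side");cv2.imwrite("pics/s8.png",cv2.resize(f[120:320,240:420,::-1],None,fx=3,fy=3,interpolation=2))
```

```text
t 14.0 at [-0.1094  0.1301  0.1686] d [-0.0009  0.0006  0.0026] turn 0.0 F [-0.1954  0.1982  1.6536]
```

View pics/s8.png

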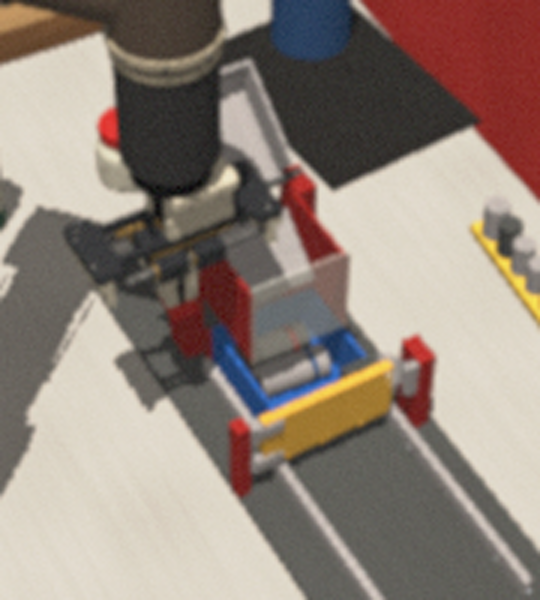

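The pan is tipped and empty. The bright socket (crop ~(300,368)) and the red-banded one (~(290,335), seen through the clear wall) are in the basket. I'll release the lever gently.

In the tool's units: 0.28 m is 0.56, 0.25 m is 0.5.

>>> nudge_tcp(
  plan=[
    {"aperture": 0, "pos": [0, 0, -0.016]},
    {"aperture": 0, "pos": [0, 0, -0.032]},
    {"aperture": 0, "pos": [0, 0, -0.048]},
    {"aperture": 0, "pos": [0, 0, -0.064]},
    {"aperture": 0, "pos": [0, 0, -0.08]},
    {"aperture": 0, "pos": [0, 0, -0.096]},
    {"aperture": 0, "pos": [0, 0, -0.112]},
    {"aperture": 0, "pos": [0, 0, -0.13]},
    {"aperture": 0, "pos": [0, 0, -0.16]},
    {"aperture": 0, "pos": [0, 0, -0.22]},
    {"aperture": 0, "pos": [0.04, 0, -0.28]},
    {"aperture": 0, "pos": [0.1, 0, -0.34]},
    {"aperture": 0, "pos": [0.18, 0, -0.36]},
    {"aperture": 0, "pos": [0.26, 0, -0.36]},
    {"aperture": 0, "pos": [0.34, 0, -0.36]},
    {"aperture": 0, "pos": [0.42, 0, -0.36]},
    {"aperture": 0, "pos": [0.5, 0, -0.36]},
    {"aperture": 0, "pos": [0.56, 0, -0.36]},
    {"aperture": 0, "pos": [0.56, 0, -0.36]},
    {"aperture": 0, "pos": [0.56, 0, -0.36]},
  ],
)

```text
t: 15.72
eef_pos: [0.4549, -0.1329, 0.3486]
ee_rot: [3.14, -0.0, -1.55]
force: [0.6, 0.9, -0.5]
width: -0.0003
gripper_force: 0.0
```

Run:
```python
from h import *
to([-.11,.131,.166])
im=grab_frame("top");f=grab_frame("side")
a=cv2.resize(im[150:280,170:340,::-1],(400,306),interpolation=2);b=cv2.resize(f[140:310,260:420,::-1],(400,425),interpolation=2)
o=np.zeros((425,800,3),np.uint8);o[:306,:400]=a;o[:,400:]=b;cv2.imwrite("pics/e9.png",o)
```

```text
t 15.72 at [-0.1099 -0.1515  0.3486] d [-0.2825  0.0009  0.1825] turn 0 F [ 0.6652  0.8655 -0.5209]
```

View pics/e9.png

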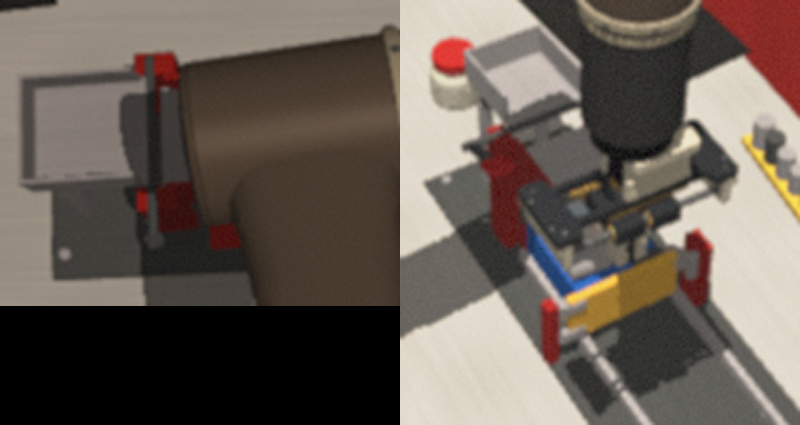

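The pan is empty and back at rest, the gate is shut, the basket is home with the sockets in it, and the arm is clear. I'm handing in.

>>> nudge_tcp(
  plan=[
    {"aperture": 0},
    {"aperture": 0},
    {"aperture": 0},
    {"aperture": 0},
    {"aperture": 0},
    {"aperture": 0},
  ],
)

```text
t: 16.32
eef_pos: [0.4555, -0.1309, 0.3486]
ee_rot: [-3.142, -0.0, -1.545]
force: [-0.0, -0.5, 0.1]
width: 0.0004
gripper_force: 0.0
```

```bash
python3 -c "
from station import arm, grab_frame, camera_params
print(arm.job_done())"
```

```text
the job is handed in; nothing more can be done
None
```

I handed the job in at 16.3 s, but the judge returned no verdict: by the camera views and contact forces, the basket is home, the gate latched, both sockets are in the basket and the lever is back up.

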